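# Lock the turntable and twist the cap off the ink jar

### The job

The ink jar is clamped on a small turntable that swivels freely, so first brace it: lift the red-handled lock pin up off its forked hook, push it fully home in the hole in the turntable's ear and let go of it. Then twist the jar's tight cap counter-clockwise until it comes free, lift it and finish while still holding it level, straight above the jar with its lower edge about 2 cm above where it sat. Do not let the turntable swivel, leave the pin in its hole, and do not knock over or shift the other ink jars and the thread spool.

Things in the scene. Friction and masses are not known exactly. Their poses are not given: they have to be found in the camera images.
- lock_pin: Steel lock pin, 70 g, hanging upright in the forked hook. Origin: centre of its collar's underside, z up along the pin. Below it: shank 10 mm in diameter, 36 mm long, tapered tip. Above it: collar 28 mm in diameter, 6 mm high, then a red round handle 18 mm in diameter from 6 to 42 mm above the origin (grip this).
- hook_rest (a point): Where the pin's collar hangs, 120 mm above the table, midway between two prongs (8 mm thick, 13 mm apart inside). The prongs run along this frame's x, from the post (65 mm to +x, top 2 mm above this point) to the open end at -x, where their tips turn up 10 mm above this point. The pin can be lifted straight up.
- lock_hole (a point): Centre of the mouth of the round 14 mm hole (red ring round it) in the turntable's ear, 43 mm above the table, 85 mm from the jar's axis along this frame's -x; z up. The ear is 12 mm thick, 34 mm wide; under it a 20 mm square hole in the fixed base, in line at the start, takes the whole shank. Home: the collar lies on the ear, the pin's origin at this point.
- turntable (a joint): Swivel angle of turntable and jar about the vertical, rad, 0 at the start, counter-clockwise positive. It turns at about 0.05 N m, far less than the cap needs; with the pin home it has about 0.08 rad of play each way.
- jar_seat (a point): On the jar's axis, 93 mm above the table, fixed to the turntable, z up: where the cap's origin lies while the cap is on. The white jar (52 mm in diameter, blue band) has its shoulder 2 mm below this point; its neck with lugs, 37 mm in diameter, rises 10 mm above it and the springy black seal in its mouth 16 mm.
- jar_cap: White ribbed twist-off cap, blue top, 48 mm in diameter, 26 mm high, 60 g. Origin: centre of its lower edge, z up. Sprung up by the seal against the jar's lugs with 18 N: turning takes 0.1 to 0.3 N m. Free after 0.5 to 0.9 rad counter-clockwise from above, rising about 2 mm by itself; stop at about 1.8 rad. Turn it 1.2 rad, then lift straight up. Clockwise it is blocked.
- ink_red: Bystander: ink jar with a red band and white cap, 46 mm in diameter, 57 mm high; origin at the centre of its underside.
- ink_green: Bystander: ink jar with a green band and white cap, 44 mm in diameter, 54 mm high; origin at the centre of its underside.
- spool_navy: Bystander: wooden spool of navy thread, 38 mm in diameter, 42 mm high; origin at the centre of its underside.
Things that resemble listed ones, but are neither listed nor needed, are in the scene too. What is shaped like the lock_pin but purple is not meant.

How it is judged:
By the outcome, as a careful person would: the job done as asked, in the order asked, and still so for the second after the job is handed in, while the arm keeps its last pose, push and grip.
It also fails if it takes over 50 s, if anything falls off the work surface, if the arm or the gripper's body presses on something with over 40 N, if the wrist force passes 120 N, or if a joint passes its speed limit or range.

### The arm

A 6-joint arm with a two-finger parallel gripper is mounted at the origin on a cart in front of the work surface, level with it; the furniture and walls round the work are solid. World frame = base frame: x ahead of the robot, y to its left, z up, the work surface at z = 0. Lengths are in mm, angles in rad, forces in N, time in s.
With the tool pointing down it reaches from about 350 to 775 mm from the base axis. Payload 7.3 kg.
Tool frame: the origin (TCP) lies midway between the tips of the shut fingers; the grasp point (between the pads) lies 19 mm behind it; z points along the fingers, y is the line along which they close (so a half turn about z gives the same grasp; the last joint's range is limited). The gripper opens to 92 mm and grips with 3 to 60 N. Pads are 19 mm wide; open, the fingers measure 130 mm over their backs; the gripper's body (75 mm by 190 mm) begins 47 mm behind the grasp point.
Start: joints at [-0.146, 0.342, 1.524, -0, 1.275, -0.146], TCP at [525.021, 0.019, 204.541] pointing down, gripper open.
Joint ranges: [-2.53, 2.53], [-0.77, 2.02], [0.04, 2.7], [-1, 4.14], [0.28, 2.66], [-3.11, 3.11]. Speed limits (rad/s): [2.57, 2.57, 3.14, 3.14, 3.14, 3.14].

### API

Orientations are given as [roll, pitch, yaw] about the fixed x, y, z axes, in that order (R = Rz(yaw) Ry(pitch) Rx(roll)).
In Python, from plant import monitor, optics, workorder gives the robot as it stands. The module is installed in compiled form; this text tells all that it offers.
- The arm moves only by the tool servo_tool, never from a script. Its arguments are lists of equal length, an entry for each row: "linear": the shift along the tool's x, y, z as a fraction of full scale, a list of three; "spin": the turn about the tool's z as a fraction of full scale. In form: {"linear": [[dx, dy, dz], ...], "spin": [spin, ...]}. A call has exactly 8 rows; each row shifts and turns the commanded pose from where the row before left it, along the tool's axes as they then stand; what a row does not reach is not made up. Full scale, the value 1, is 200 mm for a shift and 90 degrees for a turn. A row lasts 1/8 s, in which the tool goes at most 62.5 mm and 10.7 degrees, less where a joint would pass 70% of its speed; a pose out of reach is approached as far as the arm can. A call with a number of a shift or a turn outside -1 to 1 is refused whole. A call with a gripper value outside its range is refused whole. "hand" is the opening, from -1 (shut) to 1 (fully open), set as the call begins (left out, the last holds). The fingers move at their own pace and stop on an object; the grip force is fixed at half the most. Time passes only in rows, so rows that do not move let the fingers close, or fill a call up. It gives the time, the measured TCP pose, the force, the opening and the grip force at its end, in the units of the state.
- monitor.get_obs(): the state, without advancing time (a new reading comes with each control period).
- optics.capture(name): name is "scene" or "side" or "wrist"; returns a dict with "frame" (400x640x3 uint8, blue, green, red), "K" (3x3 intrinsics, pixels), "D" ([k1, k2, p1, p2, k3] as OpenCV has them; the pictures are not rectified), "world_to_cam" (4x4, takes a point from world to camera coordinates). Camera axes: x right, y down, z forward; pixel columns grow to the right and rows downward; lengths in mm; the calibration is good to about 2 mm. A picture is of the moment at which its call begins. There is no depth.
- workorder.close_job(): hands the job in; it is judged then, once.
The state is a dict: "time": time; "joint_positions": joint angles; "dq": joint speeds; "tau": joint torques, N m; "tool_pos": TCP position; "tcp_rot": TCP orientation; "contact_force": force on the tool from outside, world axes, zero at the start; "moment": the same for the moment, N m; "grip_width": finger opening in mm; "finger_force": force on a finger pad.
Only numpy, scipy, OpenCV 4.12 (cv2) and the standard library are available. Lean on these libraries where they do the work, as an engineer would, in place of code of your own. Each camera call takes 0.05 s, during which the arm holds its last target. There are 200 camera calls.

## Working session

There is one attempt and no reset: what is moved stays moved. The work goes in short steps, Python scripts to look and compute and a tool call to move; the robot and the scene stay as the last step left them, time stands still between calls to the robot, and variables do not carry over. Pictures are saved under pics/ and viewed, at most 13 in all, crops included, and the job is handed in when it is done.

Besides the shell and the picture viewer there is one more tool, called after ">>>" by a JSON object that holds its "fn" and its "kwargs", one argument or row to a line. servo_tool: Moves the arm, as the interface text tells. Shift numbers are shares of 200 mm and turn numbers shares of 90 degrees, none past 1 either way. Its arguments: {"type":"object","properties":{"linear":{"type":"array","items":{"type":"array","items":{"type":"number","minimum":-1,"maximum":1}}},"spin":{"type":"array","items":{"type":"number","minimum":-1,"maximum":1}},"hand":{"type":"number"}},"required":["linear","spin"]}

```bash
mkdir -p pics
cat > h.py <<'E'
import numpy as np, cv2
from plant import monitor, optics, workorder
def snap(n,f):
    c=optics.capture(n); cv2.imwrite(f'pics/{f}.png',c['frame']); np.savez(f'pics/{f}.npz',**{k:np.array(c[k]) for k in ('K','D','world_to_cam','frame')}); return c
def load(f): return np.load(f'pics/{f}.npz')
def ray(c,uv):
    p=cv2.undistortPoints(np.array([[uv]],float),c['K'],c['D'])[0,0]
    T=c['world_to_cam'];R=T[:3,:3]; return -R.T@T[:3,3], R.T@np.array([p[0],p[1],1])
def atz(c,uv,z):
    o,d=ray(c,uv); return o+d*(z-o[2])/d[2]
def proj(c,P):
    T=c['world_to_cam']; return cv2.projectPoints(np.array(P,float).reshape(-1,3),cv2.Rodrigues(T[:3,:3])[0],T[:3,3],c['K'],c['D'])[0][:,0]
def tri(cs,uvs):
    A=np.zeros((3,3));b=np.zeros(3)
    for c,u in zip(cs,uvs):
        o,d=ray(c,u);d=d/np.linalg.norm(d);M=np.eye(3)-np.outer(d,d);A+=M;b+=M@o
    return np.linalg.solve(A,b)
E
python3 - <<'E'
from h import *
for n in ('scene','side','wrist'): snap(n,n+'0')
a=[load(n+'0')['frame'] for n in ('scene','side','wrist')]
o=monitor.get_obs(); print(o)
E
```

```text
{'time': 0.15, 'joint_positions': array([-1.45999038e-01,  3.42578000e-01,  1.52473867e+00,  1.43007028e-05,
        1.27540077e+00, -1.45993986e-01]), 'dq': array([-0.00188603, -0.0001455 , -0.00330262,  0.00031445,  0.00010312,
       -0.00158349]), 'tau': array([ 7.52666965e-04, -4.31470585e+01, -2.44352603e+01,  7.18239485e-02,
        5.38185902e-02, -1.32920518e-04]), 'tool_pos': array([5.24697681e+02, 7.19239295e-02, 2.04017239e+02]), 'tcp_rot': array([-3.14048182e+00, -1.77160767e-04,  1.57078701e+00]), 'contact_force': array([ 0.39282228,  0.80955699, -0.20956302]), 'moment': array([-0.03052826, -0.00862735, -0.02377518]), 'finger_force': 0.0, 'grip_width': 91.96707744782327}
```

View pics/scene0.png

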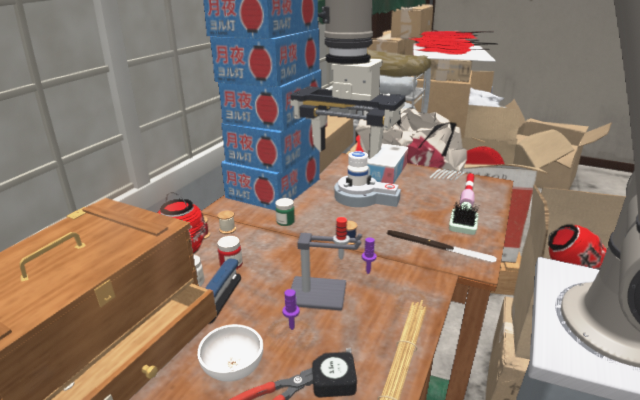

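View pics/side0.png

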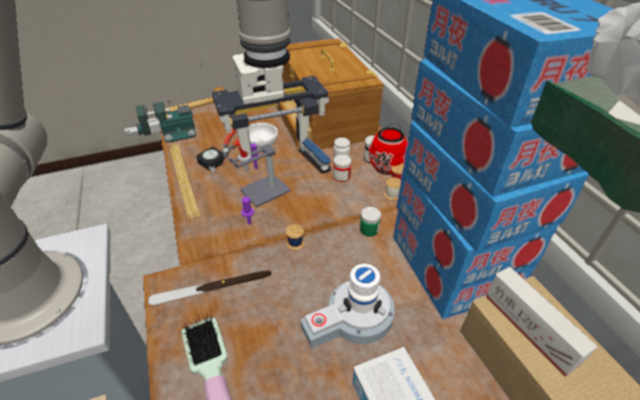

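View pics/wrist0.png

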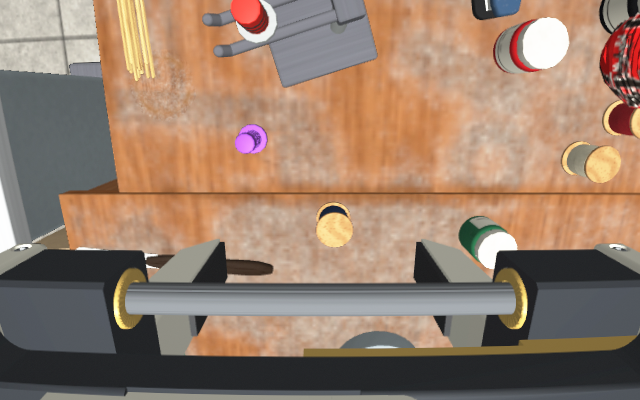

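Scene shows the hook with the red pin (341,228), the turntable (367,190) with its ear ring (390,187). Side shows the ring (319,321) and cap (365,275). Wrist shows the pin handle (250,12), hook prongs, spool (334,225), green jar (490,245). Next, one magnified composite.

Run:
```python
from h import *
s,d,w=[load(n+'0') for n in ('scene','side','wrist')]
def crop(c,x,y,W,H,k):
    return cv2.resize(c['frame'][y:y+H,x:x+W],None,fx=k,fy=k,interpolation=cv2.INTER_CUBIC)
top=np.hstack([crop(s,325,140,80,60,5),crop(d,295,255,110,82.5.__int__(),4)[:300,:400]])
bot=np.hstack([crop(s,290,210,80,60,5),crop(w,190,0,200,150,2)])
cv2.imwrite('pics/c1.png',np.vstack([top,bot]))
c=w
print('pin handle top wrist',atz(w,(245,12),162), 'scene',atz(s,(341,221),162))
print('ring side',atz(d,(319,321),43),'scene',atz(s,(390,187),43))
print('cap side',atz(d,(365,272),119),'scene',atz(s,(358,154),119))
for n,c in zip('sdw',(s,d,w)): print(n,-c['world_to_cam'][:3,:3].T@c['world_to_cam'][:3,3])
```

```text
pin handle top wrist [482.23033908 122.3850185  162.        ] scene [483.49521495 130.81787853 162.        ]
ring side [ 512.52916549 -275.49046284   43.        ] scene [ 515.27028334 -271.76930534   43.        ]
cap side [ 600.06440107 -259.78632756  119.        ] scene [ 603.15635655 -269.80629566  119.        ]
s [250.29331005 701.99077449 514.80703378]
d [ 382.5511489  -630.63518994  658.75429558]
w [525.28616208  74.03532877 383.38287229]
```

View pics/c1.png

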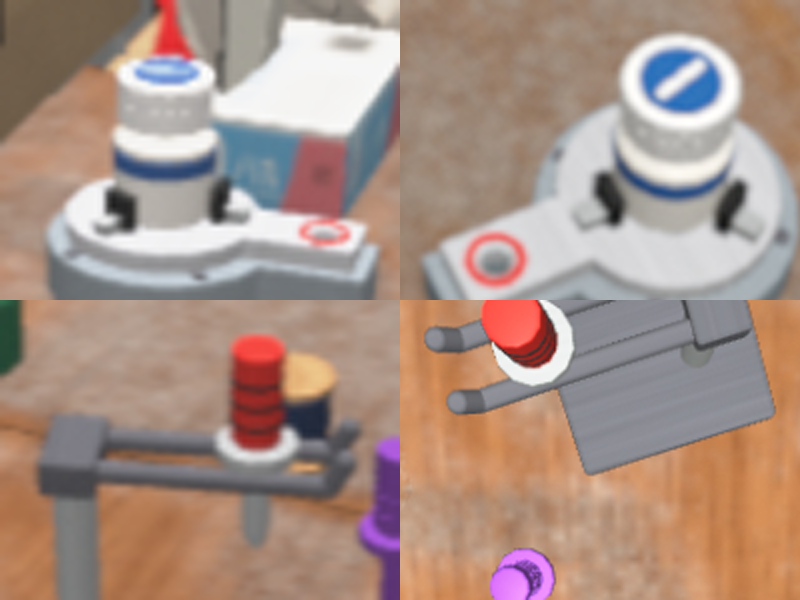

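Run:
```python
from h import *
s,d,w=[load(n+'0') for n in ('scene','side','wrist')]
for nm,a,b,z in (('ring',(390.2,186.4),(318.75,319.75),43),('cap',(358,154.2),(365,275),119)):
    print(nm,atz(s,a,z).round(1),atz(d,b,z).round(1),tri([s,d],[a,b]).round(1))
print('pintop',atz(s,(341.6,219.6),162).round(1),'collar w',atz(w,(254.5,21),126).round(1), 'collar s',atz(s,(341.6,298*0+210+(440-300)/5),126).round(1))
# prong tips, and post end (wrist)
for n,u in (('t1',(208,19)),('t2',(190+58/2,(403-300)/2))): print(n,atz(w,u,130).round(1))
print('prong2 far end',atz(w,(190+290/2,(332-300)/2),120).round(1),'near bend',atz(w,(190+82/2,(398-300)/2),120).round(1))
print('spool top',atz(w,(334,232),42).round(1),'green top',atz(w,(497,250),54).round(1),'purple',atz(w,(247,143),100).round(1))
```

```text
ring [ 515.8 -275.4   43. ] [ 513.  -273.1   43. ] [ 514.  -273.2   43.8]
cap [ 602.7 -268.5  119. ] [ 597.4 -265.4  119. ] [ 599.4 -264.9  119.6]
pintop [484.4 126.2 162. ] collar w [481.3 124.6 126. ] collar s [484.3 125.2 126. ]
t1 [451.4 125.5 130. ]
t2 [457.4 105.1 130. ]
prong2 far end [535.  128.7 120. ] near bend [463.2 107.9 120. ]
spool top [539.1 -57.   42. ] green top [704.5 -72.3  54. ] purple [467.   40.4 100. ]
```

Composite shows ring, cap top, pin and prongs clearly: ring scene (390.2,186.4)/side (318.8,319.8), cap top scene (358,154)/side (365,275), pin collar wrist (254.5,21). I'll rotate the tool so the fingers close across the prongs.

>>> {"fn": "servo_tool", "kwargs": {
  "linear": [
    [0,0,0],
    [0,0,0],
    [0,0,0],
    [0,0,0],
    [0,0,0],
    [0,0,0],
    [0,0,0],
    [0,0,0]
  ],
  "spin": [0.1,0.1,0.1,0.1,0.1,0.1,0.1,0.11],
  "hand": 0.2
}}

```text
time: 1.15
tool_pos: [524.8, 0.0, 204.2]
tcp_rot: [-3.141, 0.001, 0.293]
contact_force: [-0.4, 0.1, 0.4]
grip_width: 55.1
finger_force: 0.0
```

```bash
cat >> h.py <<'E'
def rel(target):
    "needed tool-frame shift (fractions) from the measured pose to a world target"
    from scipy.spatial.transform import Rotation as Ro
    o=monitor.get_obs(); R=Ro.from_euler('xyz',o['tcp_rot']).as_matrix()
    print('pos',o['tool_pos'].round(1),'rot',o['tcp_rot'].round(4),'F',o['contact_force'].round(1),'w',round(o['grip_width'],1),'t',o['time'],'q6',o['joint_positions'][5].round(2))
    print('rel',(R.T@(np.array(target)-o['tool_pos'])/200).round(4))
E
python3 - <<'E'
from h import *
rel([483,125.2,204])
snap('wrist','w1')
print(proj(load('w1'),[[514.2,-274,43],[599.6,-266.2,119],[483,125.2,162],[483,125.2,126]]).round(0))
E
```

```text
pos [524.8   0.  204.2] rot [-3.1413e+00  6.0000e-04  2.9290e-01] F [-0.4  0.1  0.4] w 55.1 t 1.15 q6 1.13
rel [-0.0194 -0.6595  0.0013]
[[560. 260.]
 [656. 206.]
 [122. 223.]
 [147. 207.]]
```

View pics/w1.png

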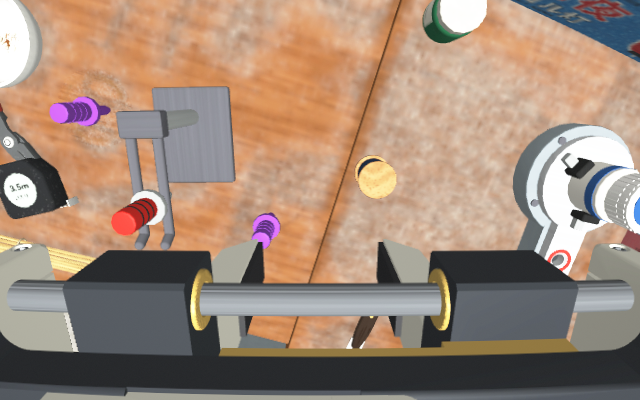

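Pin handle top at (123,221), collar (150,208), ring (560,260), all matching my projections within ~2 px. Moving over the pin.

>>> {"fn": "servo_tool", "kwargs": {
  "linear": [
    [-0.002,-0.08,0],
    [-0.002,-0.09,0],
    [-0.003,-0.09,0],
    [-0.003,-0.09,0],
    [-0.003,-0.09,0],
    [-0.003,-0.09,0],
    [-0.002,-0.08,0],
    [-0.002,-0.05,0]
  ],
  "spin": [0,0,0,0,0,0,0,0]
}}

```text
time: 2.2
tool_pos: [482.0, 126.0, 204.5]
tcp_rot: [3.142, -0.0, 0.299]
contact_force: [-0.1, -0.3, 0.6]
grip_width: 54.9
finger_force: 0.0
```

Run:
```python
from h import *
for n,box in (('scene0',(380,175,402,200)),('side0',(300,305,340,335)),('w1',(540,240,580,280))):
    c=load(n);x0,y0,x1,y1=box;f=c['frame'].astype(int)[y0:y1,x0:x1]
    m=((f[...,2]-f[...,:2].max(2))>60); y,x=np.nonzero(m)
    cn=cv2.convexHull(np.c_[x,y].astype(np.int32));M=cv2.moments(cn); u=(M['m10']/M['m00']+x0,M['m01']/M['m00']+y0)
    print(n,len(x),np.round(u,1),atz(c,u,43).round(1))
rel([483,125.2,131.5])
c=snap('wrist','w2')
f=c['frame'].astype(int); m=((f[...,2]-f[...,:2].max(2))>60).astype(np.uint8)
n,l,st,ce=cv2.connectedComponentsWithStats(m)
print([(st[i].tolist(),ce[i].round(0).tolist()) for i in range(1,n) if st[i][4]>60])
print(proj(c,[[483,125.2,162],[483,125.2,126]]).round(0))
```

```text
scene0 94 [388.5 181.5] [ 528.6 -302.2   43. ]
side0 98 [318.4 319.5] [ 512.6 -272.5   43. ]
w1 152 [559.6 259.2] [ 515.1 -272.7   43. ]
pos [482.  126.  204.5] rot [ 3.1416e+00 -1.0000e-04  2.9920e-01] F [-0.1 -0.3  0.6] w 54.9 t 2.2 q6 1.37
rel [0.0033 0.0054 0.3652]
[([0, 0, 122, 201, 13294], [48.0, 97.0]), ([123, 0, 119, 180, 6533], [190.0, 91.0]), ([278, 0, 11, 19, 116], [284.0, 7.0]), ([513, 0, 26, 59, 350], [525.0, 34.0]), ([328, 10, 14, 16, 129], [335.0, 18.0]), ([496, 10, 32, 53, 336], [512.0, 41.0]), ([242, 17, 248, 220, 15007], [390.0, 88.0]), ([465, 124, 24, 53, 237], [476.0, 151.0]), ([237, 143, 45, 31, 884], [258.0, 156.0]), ([339, 179, 12, 40, 286], [343.0, 197.0]), ([444, 184, 18, 42, 188], [454.0, 203.0]), ([253, 192, 81, 62, 2576], [296.0, 224.0]), ([217, 206, 33, 33, 470], [236.0, 223.0]), ([156, 208, 43, 27, 510], [179.0, 222.0]), ([408, 211, 17, 36, 266], [415.0, 225.0]), ([104, 212, 28, 12, 178], [117.0, 217.0]), ([13, 231, 87, 28, 654], [57.0, 244.0]), ([422, 241, 11, 16, 73], [426.0, 249.0]), ([363, 269, 14, 14, 95], [371.0, 277.0]), ([568, 313, 9, 25, 87], [572.0, 325.0]), ([302, 316, 91, 24, 1043], [363.0, 325.0]), ([390, 337, 12, 11, 88], [396.0, 343.0])]
[[320. 216.]
 [320. 201.]]
```

View pics/w2.png

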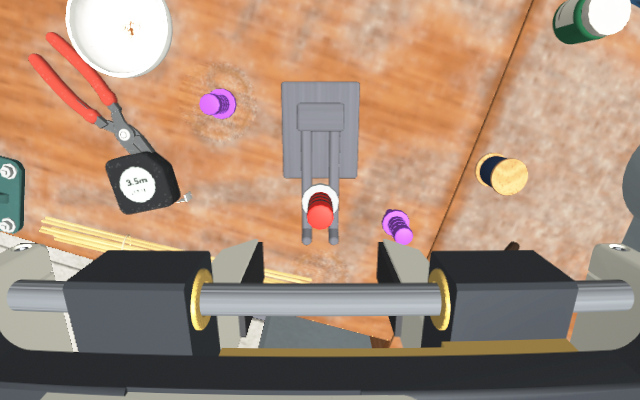

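Pin handle top at (319,217), collar (320,201), exactly as predicted; prongs are aligned with tool x. Descend.

>>> {"fn": "servo_tool", "kwargs": {
  "linear": [
    [0.003,0.005,0.04],
    [0,0,0.06],
    [0,0,0.06],
    [0,0,0.06],
    [0,0,0.06],
    [0,0,0.05],
    [0,0,0.03],
    [0,0,0.005]
  ],
  "spin": [0,0,0,0,0,0,0,0]
}}

```text
time: 3.25
tool_pos: [483.1, 124.2, 131.2]
tcp_rot: [-3.142, 0.0, 0.298]
contact_force: [0.5, -0.8, 0.5]
grip_width: 55.3
finger_force: 0.0
```

>>> {"fn": "servo_tool", "kwargs": {
  "linear": [
    [0,0,0],
    [0,0,0],
    [0,0,0],
    [0,0,0],
    [0,0,0],
    [0,0,0],
    [0,0,0],
    [0,0,0]
  ],
  "spin": [0,0,0,0,0,0,0,0],
  "hand": -1
}}

```text
time: 4.25
tool_pos: [483.3, 124.3, 131.6]
tcp_rot: [-3.142, -0.0, 0.298]
contact_force: [0.3, 0.1, 1.3]
grip_width: 16.5
finger_force: 29.9
```

>>> {"fn": "servo_tool", "kwargs": {
  "linear": [
    [0,0,-0.02],
    [0,0,-0.05],
    [0,0,-0.06],
    [0,0,-0.06],
    [0,0,-0.06],
    [0,0,-0.06],
    [0,0,-0.06],
    [0,0,-0.03]
  ],
  "spin": [0,0,0,0,0,0,0,0]
}}

```text
time: 5.25
tool_pos: [483.5, 124.3, 212.5]
tcp_rot: [3.141, -0.001, 0.298]
contact_force: [-0.2, -0.1, -0.3]
grip_width: 16.8
finger_force: 29.9
```

Run:
```python
from h import *
c=snap('wrist','w3'); snap('scene','s3'); 
o=monitor.get_obs();p=o['tool_pos']
from scipy.spatial.transform import Rotation as Ro
R=Ro.from_euler('xyz',o['tcp_rot']).as_matrix()
print(proj(c,[p+R@[0,0,-30],p+R@[0,0,11.5],p+R@[0,0,47]]).round(0))
print(proj(load('s3'),[p+R@[0,0,-30],p+R@[0,0,11.5],p+R@[0,0,47]]).round(1))
rel([514.3,-273.4,210])
a=cv2.resize(c['frame'][130:330,200:440],(720,600)) 
b=load('s3')['frame']
q=proj(load('s3'),[p])[0].astype(int);b=b[max(q[1]-40,0):q[1]+40,q[0]-40:q[0]+40]
a=cv2.resize(c['frame'][150:350,250:390],(420,600));b=cv2.resize(b,(380,380));b=np.vstack([b,np.zeros((220,380,3),np.uint8)])
cv2.imwrite('pics/c3.png',np.hstack([a,b]));print(q)
```

```text
[[318. 268.]
 [318. 235.]
 [318. 215.]]
[[343.2 174.3]
 [342.8 198.1]
 [342.5 217.5]]
pos [483.6 124.3 212.2] rot [ 3.1413e+00 -1.3000e-03  2.9850e-01] F [ 0.2 -0.2 -1.5] w 16.5 t 5.35 q6 1.37
rel [-0.438   1.9457  0.0111]
[342 191]
```

View pics/c3.png

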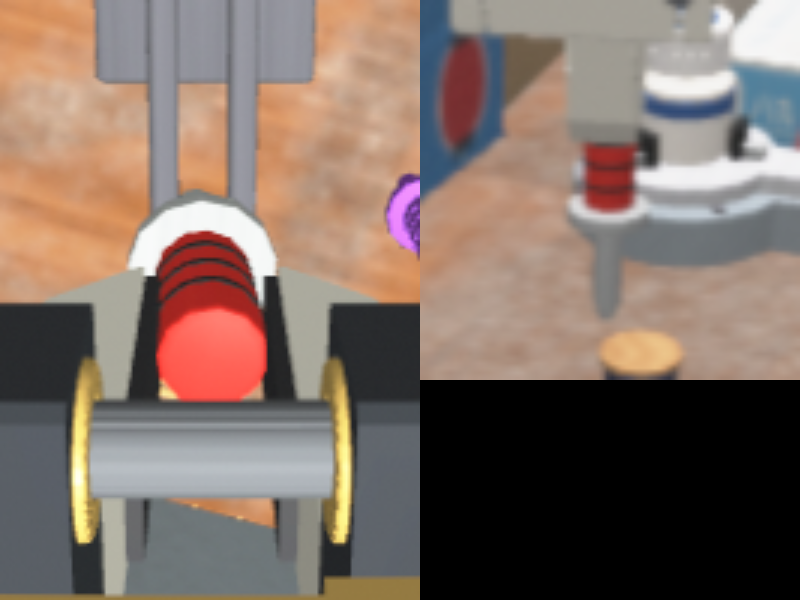

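Pin held upright and centred (collar at ~(318,237), tip in scene (341,217)). Travel to above the hole.

>>> {"fn": "servo_tool", "kwargs": {
  "linear": [
    [-0.015,0.07,0],
    [-0.03,0.13,0],
    [-0.03,0.13,0],
    [-0.03,0.13,0],
    [-0.03,0.13,0],
    [-0.03,0.13,0],
    [-0.03,0.13,0],
    [-0.03,0.13,0]
  ],
  "spin": [0,0,0,0,0,0,0,0]
}}

```text
time: 6.35
tool_pos: [497.3, -78.0, 211.0]
tcp_rot: [-3.141, 0.001, 0.298]
contact_force: [0.3, 0.0, -0.8]
grip_width: 16.3
finger_force: 29.9
```

>>> {"fn": "servo_tool", "kwargs": {
  "linear": [
    [-0.03,0.13,0],
    [-0.03,0.13,0],
    [-0.03,0.13,0],
    [-0.03,0.13,0],
    [-0.03,0.13,0],
    [-0.03,0.13,0],
    [-0.03,0.13,0],
    [-0.003,0.055,0]
  ],
  "spin": [0,0,0,0,0,0,0,0]
}}

```text
time: 7.35
tool_pos: [513.1, -275.2, 210.7]
tcp_rot: [-3.141, 0.001, 0.296]
contact_force: [0.1, 0.4, -1.0]
grip_width: 16.1
finger_force: 29.9
```

>>> {"fn": "servo_tool", "kwargs": {
  "linear": [
    [0,0,0],
    [0,0,0],
    [0,0,0.06],
    [0,0,0.06],
    [0,0,0.06],
    [0,0,0.06],
    [0,0,0.03],
    [0,0,0]
  ],
  "spin": [0.06,0.07,0,0,0,0,0,0]
}}

```text
time: 8.35
tool_pos: [513.7, -273.2, 157.0]
tcp_rot: [-3.141, 0.001, 0.094]
contact_force: [1.1, -0.1, -0.3]
grip_width: 16.7
finger_force: 29.9
```

Run:
```python
from h import *
rel([514.3,-273.4,158])
c=snap('wrist','w4'); d=snap('side','d4'); s=snap('scene','s4')
o=monitor.get_obs();p=o['tool_pos']
P=[p+[0,0,-11.5-36],p+[0,0,-11.5],[514.3,-273.4,43]]
for k in (c,d,s): print(proj(k,P).round(1).tolist())
def cr(k,x0,y0,w,h,W,H): return cv2.resize(k['frame'][y0:y0+h,x0:x0+w],(W,H),interpolation=cv2.INTER_CUBIC)
cv2.imwrite('pics/c4.png',np.hstack([cr(c,265,150,110,165,400,600),np.vstack([cr(d,285,245,80,60,400,300),cr(s,350,140,80,60,400,300)])]))
```

```text
pos [ 513.7 -273.2  157. ] rot [-3.1411e+00  6.0000e-04  9.4400e-02] F [ 1.1 -0.1 -0.3] w 16.7 t 8.35 q6 0.86
rel [ 0.0027  0.0011 -0.0048]
[[319.0, 215.1], [318.8, 235.1], [319.2, 189.9]]
[[319.5, 296.7], [319.4, 283.1], [319.5, 319.7]]
[[392.3, 162.0], [393.3, 148.2], [390.6, 186.8]]
```

View pics/c4.png

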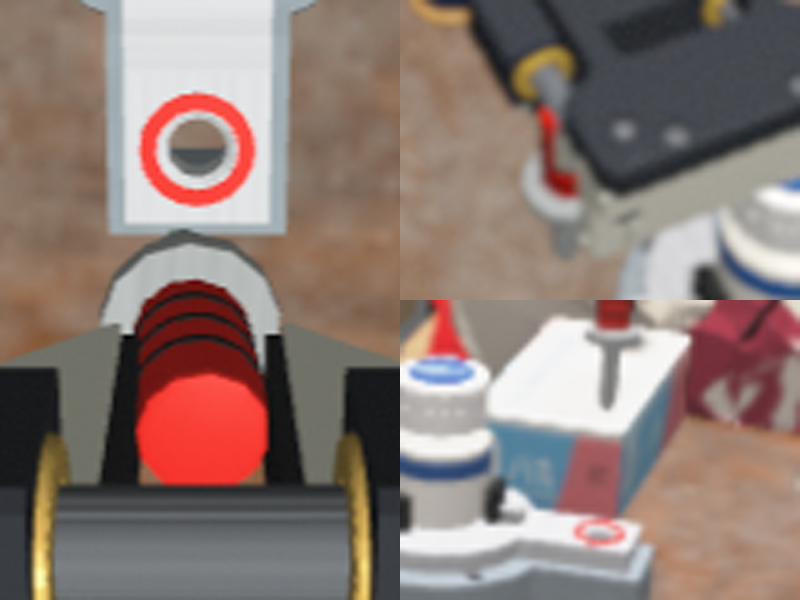

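Wrist: ring at ≈(319.5,191), collar centre ≈(317.3,240), handle top ≈(320.8,268): the pin seems to lean slightly in the grip toward world +y. Quantify that.

Run:
```python
from h import *
c=load('w4'); s=load('s4')
H=atz(c,(320.8,268.3),157+30.5);C=atz(c,(317.3,239.9),151.5);r=atz(c,(319.5,191),43)
ax=(H-C)/np.linalg.norm(H-C); print('handle',H.round(1),'collar',C.round(1),'ring',r.round(1),'tip~',(C-ax*42).round(1))
print('scene tip',atz(s,(391.6,161.6),109.5).round(1),'collar',atz(s,(392.6,147.5),148).round(1),'ring',atz(s,(350+200/5,140+232/5),43).round(1))
```

```text
handle [ 514.1 -274.7  187.5] collar [ 513.2 -272.8  151.5] ring [ 513.3 -273.7   43. ] tip~ [ 512.2 -270.7  109.6]
scene tip [ 517.2 -277.7  109.5] collar [ 515.9 -273.5  148. ] ring [ 516.3 -275.2   43. ]
```

>>> {"fn": "servo_tool", "kwargs": {
  "linear": [
    [0.0025,0.0113,0],
    [0,0,0.05],
    [0,0,0.06],
    [0,0,0.06],
    [0,0,0.05],
    [0,0,0.05],
    [0,0,0.03],
    [0,0,0.01]
  ],
  "spin": [0,0,0,0,0,0,0,0]
}}

```text
time: 9.5
tool_pos: [514.5, -275.5, 95.1]
tcp_rot: [-3.141, 0.0, 0.094]
contact_force: [-0.2, 0.6, -0.3]
grip_width: 16.4
finger_force: 29.9
```

Run:
```python
from h import *
d=load('side0');s=load('scene0')
for z in (50,80,110): print(z,[atz(d,u,z).round(0).tolist() for u in ((354,374),(405,348),(438,400))],[atz(s,u,z).round(0).tolist() for u in ((325+305/5,140+142/5),(325+215/5,140+120/5))])
rel([514.3,-275,54.5])
```

```text
50 [[529.0, -384.0, 50.0], [623.0, -374.0, 50.0], [628.0, -463.0, 50.0]] [[556.0, -368.0, 50.0], [612.0, -378.0, 50.0]]
80 [[522.0, -396.0, 80.0], [611.0, -387.0, 80.0], [616.0, -472.0, 80.0]] [[536.0, -298.0, 80.0], [588.0, -308.0, 80.0]]
110 [[515.0, -408.0, 110.0], [599.0, -399.0, 110.0], [604.0, -480.0, 110.0]] [[517.0, -229.0, 110.0], [565.0, -238.0, 110.0]]
pos [ 514.5 -275.5   95.1] rot [-3.1413e+00  2.0000e-04  9.4300e-02] F [-0.2  0.6 -0.3] w 16.4 t 9.5 q6 0.85
rel [-0.001  -0.0023  0.2032]
```

>>> {"fn": "servo_tool", "kwargs": {
  "linear": [
    [0,0,0.01],
    [0,0,0.015],
    [0,0,0.015],
    [0,0,0.015],
    [0,0,0.015],
    [0,0,0.01],
    [0,0,0.01],
    [0,0,0]
  ],
  "spin": [0,0,0,0,0,0,0,0]
}}

```text
time: 10.5
tool_pos: [514.6, -275.5, 77.4]
tcp_rot: [-3.141, 0.0, 0.094]
contact_force: [-0.8, -0.3, -0.3]
grip_width: 16.3
finger_force: 29.9
```

>>> {"fn": "servo_tool", "kwargs": {
  "linear": [
    [0,0,0.015],
    [0,0,0.015],
    [0,0,0.015],
    [0,0,0.015],
    [0,0,0.015],
    [0,0,0.015],
    [0,0,0.01],
    [0,0,0]
  ],
  "spin": [0,0,0,0,0,0,0,0]
}}

```text
time: 11.5
tool_pos: [514.5, -275.5, 57.4]
tcp_rot: [-3.141, 0.0, 0.094]
contact_force: [-0.7, 0.7, -0.2]
grip_width: 16.9
finger_force: 29.9
```

Run:
```python
from h import *
rel([514.3,-275,54.5])
c=snap('wrist','w5'); d=snap('side','d5'); s=snap('scene','s5')
def cr(k,x0,y0,w,h,W,H): return cv2.resize(k['frame'][y0:y0+h,x0:x0+w],(W,H),interpolation=cv2.INTER_CUBIC)
cv2.imwrite('pics/c5.png',np.hstack([cr(c,265,150,110,165,400,600),np.vstack([cr(d,285,285,80,60,400,300),cr(s,350,140,80,60,400,300)])]))
```

```text
pos [ 514.5 -275.5   57.4] rot [-3.1414e+00  2.0000e-04  9.4300e-02] F [-0.7  0.7 -0.2] w 16.9 t 11.5 q6 0.85
rel [-0.001  -0.0024  0.0143]
```

View pics/c5.png

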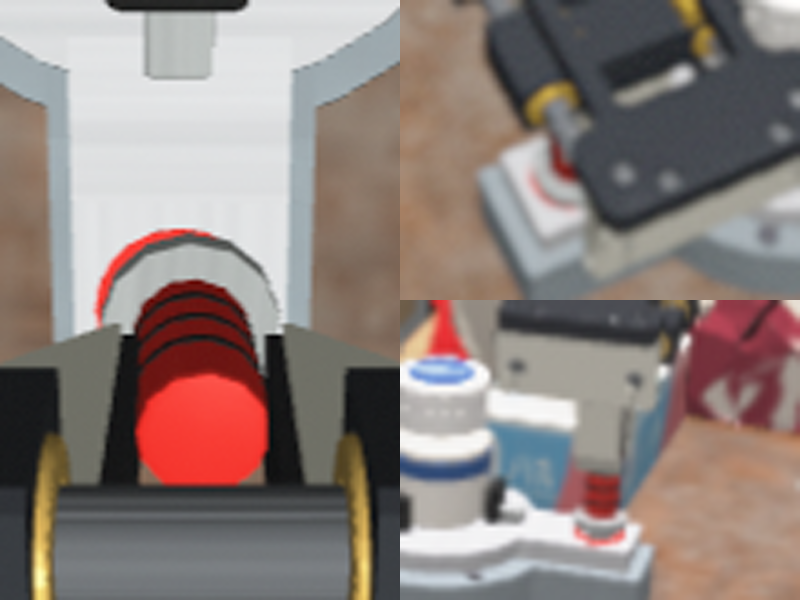

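The pin is in the hole: collar at (188,320) in the crop, concentric with the ring to ~1 mm, and the ear hasn't swivelled. Seat it and release.

>>> {"fn": "servo_tool", "kwargs": {
  "linear": [
    [0,-0.003,0.005],
    [0,0,0.005],
    [0,0,0.005],
    [0,0,0],
    [0,0,0],
    [0,0,0],
    [0,0,0],
    [0,0,0]
  ],
  "spin": [0,0,0,0,0,0,0,0]
}}

```text
time: 12.65
tool_pos: [514.6, -275.0, 54.7]
tcp_rot: [3.141, -0.0, 0.094]
contact_force: [-0.5, 0.0, 1.9]
grip_width: 16.5
finger_force: 29.9
```

>>> {"fn": "servo_tool", "kwargs": {
  "linear": [
    [0,0,0],
    [0,0,0],
    [0,0,0],
    [0,0,0],
    [0,0,0],
    [0,0,0],
    [0,0,0],
    [0,0,0]
  ],
  "spin": [0,0,0,0,0,0,0,0],
  "hand": -0.2
}}

```text
time: 13.65
tool_pos: [514.6, -274.9, 54.5]
tcp_rot: [3.142, -0.0, 0.094]
contact_force: [-0.6, 0.5, 0.8]
grip_width: 36.7
finger_force: 0.0
```

>>> {"fn": "servo_tool", "kwargs": {
  "linear": [
    [0,0,-0.02],
    [0,0,-0.04],
    [0,0,-0.06],
    [0,0,-0.08],
    [0,0,-0.08],
    [0,0,-0.08],
    [0,0,-0.08],
    [0,0,-0.06]
  ],
  "spin": [0,0,0,0,0,0,0,0]
}}

```text
time: 14.65
tool_pos: [514.8, -275.1, 155.8]
tcp_rot: [3.141, -0.001, 0.094]
contact_force: [0.6, -0.4, -0.1]
grip_width: 36.6
finger_force: 0.0
```

Run:
```python
from h import *
rel([599.6,-266.2,154.5])
c=snap('wrist','w6'); d=snap('side','d6'); s=snap('scene','s6')
print(proj(c,[[599.6,-266.2,119],[514,-274,43+42]]).round(0))
def cr(k,x0,y0,w,h,W,H): return cv2.resize(k['frame'][y0:y0+h,x0:x0+w],(W,H),interpolation=cv2.INTER_CUBIC)
cv2.imwrite('pics/c6.png',np.hstack([cr(c,220,0,200,300,400,600),np.vstack([cr(d,285,285,80,60,400,300),cr(s,335,140,80,60,400,300)])]))
```

```text
pos [ 514.8 -275.1  155.8] rot [ 3.1409e+00 -8.0000e-04  9.4300e-02] F [ 0.6 -0.4 -0.1] w 36.6 t 14.65 q6 0.85
rel [ 0.4264 -0.0042  0.0071]
[[317.  81.]
 [317. 206.]]
```

View pics/c6.png

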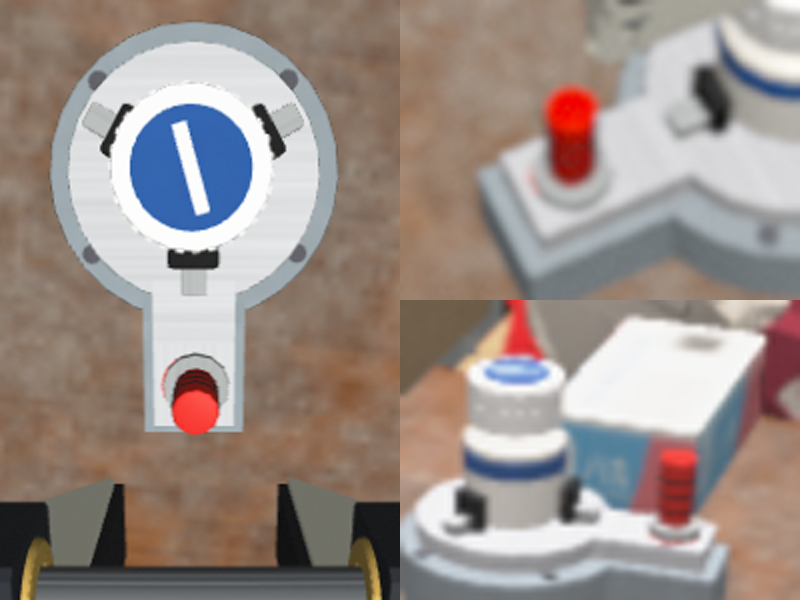

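Pin is home with the collar flat on the ear, ear aligned; cap top centre is at wrist (315.7,83.5). Move over the cap.

>>> {"fn": "servo_tool", "kwargs": {
  "linear": [
    [0.03,-0.001,0],
    [0.06,-0.001,0],
    [0.06,-0.001,0],
    [0.06,-0.001,0],
    [0.06,-0.001,0],
    [0.06,-0.001,0],
    [0.06,-0.001,0],
    [0.032,0,0]
  ],
  "spin": [0,0,0,0,0,0,0,0],
  "hand": 0.6
}}

```text
time: 15.8
tool_pos: [599.2, -265.4, 154.4]
tcp_rot: [-3.142, -0.0, 0.095]
contact_force: [-0.2, -0.5, 0.2]
grip_width: 73.4
finger_force: 0.0
```

Run:
```python
from h import *
print(atz(load('w6'),(315.7,83.5),119))
rel([598.8,-265.8,94.5])
c=snap('wrist','w7'); print(proj(c,[[598.8,-265.8,119]]))
cv2.imwrite('pics/c7.png',cv2.resize(c['frame'][120:320,220:420],(600,600)))
```

```text
[ 598.1319515  -265.70834431  119.        ]
pos [ 599.2 -265.4  154.4] rot [-3.1416e+00 -1.0000e-04  9.4600e-02] F [-0.2 -0.5  0.2] w 73.4 t 15.8 q6 0.94
rel [-0.0023  0.0016  0.2996]
[[318.89685716 222.00676645]]
```

View pics/c7.png

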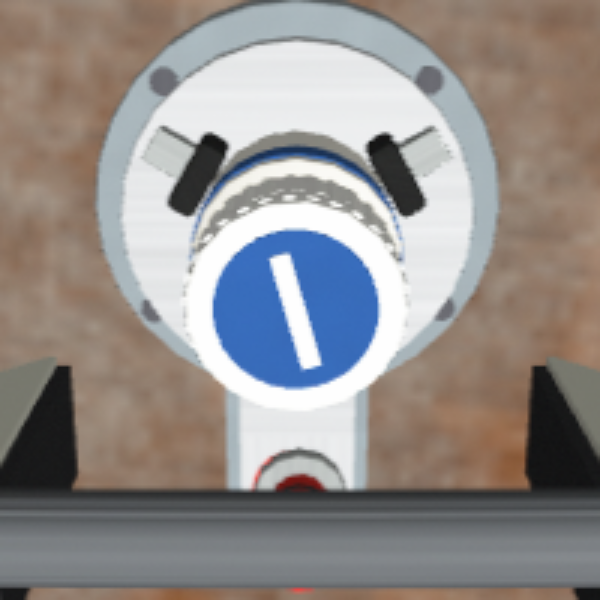

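Cap disc centre at (318.7,223), finger midline at 320.3: nearly centred, I'll nudge 0.6 mm to −y and descend.

>>> {"fn": "servo_tool", "kwargs": {
  "linear": [
    [-0.002,-0.003,0.03],
    [0,0,0.05],
    [0,0,0.05],
    [0,0,0.05],
    [0,0,0.05],
    [0,0,0.04],
    [0,0,0.02],
    [0,0,0.009]
  ],
  "spin": [0,0,0,0,0,0,0,0]
}}

```text
time: 16.85
tool_pos: [598.0, -265.1, 94.6]
tcp_rot: [-3.142, -0.0, 0.094]
contact_force: [-0.6, -0.1, 0.3]
grip_width: 73.5
finger_force: 0.0
```

>>> {"fn": "servo_tool", "kwargs": {
  "linear": [
    [0,0,0],
    [0,0,0],
    [0,0,0],
    [0,0,0],
    [0,0,0],
    [0,0,0],
    [0,0,0],
    [0,0,0]
  ],
  "spin": [0,0,0,0,0,0,0,0],
  "hand": -1
}}

```text
time: 17.85
tool_pos: [598.1, -264.5, 95.0]
tcp_rot: [-3.141, -0.0, 0.094]
contact_force: [-0.1, 4.5, 3.5]
grip_width: 45.3
finger_force: 30.0
```

>>> {"fn": "servo_tool", "kwargs": {
  "linear": [
    [0,-0.003,0],
    [0,0,0],
    [0,0,0],
    [0,0,0],
    [0,0,0],
    [0,0,0],
    [0,0,0],
    [0,0,0]
  ],
  "spin": [-0.01,-0.04,-0.05,-0.05,-0.05,-0.05,-0.05,-0.05]
}}

```text
time: 18.85
tool_pos: [598.3, -265.2, 95.1]
tcp_rot: [3.14, -0.0, 0.646]
contact_force: [-0.7, 1.6, 3.6]
grip_width: 45.3
finger_force: 30.0
```

Run:
```python
from h import *
rel([598.5,-265.8,94.5]); print(monitor.get_obs()['moment'])
```

```text
pos [ 598.3 -265.2   95.1] rot [ 3.1398e+00 -2.0000e-04  6.4650e-01] F [-0.7  1.6  3.6] w 45.3 t 18.85 q6 0.39
rel [-0.001   0.0031  0.0031]
[ 0.31908761  0.09188562 -0.18006573]
```

>>> {"fn": "servo_tool", "kwargs": {
  "linear": [
    [0,0,0],
    [0,0,0],
    [0,0,0],
    [0,0,0],
    [0,0,0],
    [0,0,0],
    [0,0,0],
    [0,0,0]
  ],
  "spin": [-0.05,-0.06,-0.06,-0.06,-0.06,-0.06,-0.05,-0.03]
}}

```text
time: 19.85
tool_pos: [599.2, -265.3, 96.7]
tcp_rot: [3.137, 0.001, 1.322]
contact_force: [0.5, 3.4, 9.7]
grip_width: 45.3
finger_force: 30.0
```

Run:
```python
from h import *
rel([598.5,-265.8,94.5]); print(monitor.get_obs()['moment'])
c=snap('wrist','w8'); s=snap('scene','s8'); d=snap('side','d8')
def cr(k,x0,y0,w,h,W,H): return cv2.resize(k['frame'][y0:y0+h,x0:x0+w],(W,H),interpolation=cv2.INTER_CUBIC)
cv2.imwrite('pics/c8.png',np.hstack([cr(c,220,120,200,300,400,600),np.vstack([cr(d,285,255,120,90,400,300),cr(s,335,140,80,60,400,300)])]))
# cap stripe angle in the tool image, before (w7) and now: white stripe inside the blue disc
for n in ('w7','w8'):
    f=load(n)['frame'].astype(int)[150:300,260:380]; m=((f[...,0]-f[...,2])>70).astype(np.uint8)
    nn,l,st,ce=cv2.connectedComponentsWithStats(m)
    i=1+st[1:,4].argmax(); h=cv2.convexHull(np.argwhere(l==i)[:,::-1].astype(np.int32))
    hull=cv2.fillConvexPoly(np.zeros_like(m),h,1)
    hull=cv2.erode(hull,np.ones((5,5)))
    p=np.argwhere((hull==1)&(m==0))[:,::-1].astype(np.float32)
    print(n,st[i],len(p),cv2.fitLine(p,cv2.DIST_L2,0,.01,.01).ravel() if len(p)>5 else None)
```

```text
pos [ 599.2 -265.3   96.7] rot [3.1373e+00 1.3000e-03 1.3216e+00] F [0.5 3.4 9.7] w 45.3 t 19.85 q6 -0.28
rel [-0.0033 -0.0028  0.0112]
[ 0.60904267  0.09995708 -0.07807425]
w7 [  31   47   55   53 2030] 270 [ 0.2843413  0.9587231 57.985184  73.05926  ]
w8 [  24   78   74   55 3003] 401 [  0.29562843   0.955303    58.850372   109.49377   ]
```

Stripe angle relative to the tool is unchanged (no slip), the tool turned 1.23 rad, the torque fell and the cap rose ~2 mm: free. Lift.

>>> {"fn": "servo_tool", "kwargs": {
  "linear": [
    [0,0,-0.01],
    [0,0,-0.015],
    [0,0,-0.02],
    [0,0,-0.02],
    [0,0,-0.02],
    [0,0,-0.015],
    [0,0,-0.0025],
    [0,0,0]
  ],
  "spin": [0,0,0,0,0,0,0,0]
}}

```text
time: 21.0
tool_pos: [597.9, -264.4, 115.2]
tcp_rot: [-3.142, -0.0, 1.319]
contact_force: [-0.3, -0.2, -1.2]
grip_width: 45.9
finger_force: 30.0
```

Run:
```python
from h import *
rel([598.8,-265.6,115]); print(monitor.get_obs()['moment'])
c=snap('wrist','w9'); s=snap('scene','s9'); d=snap('side','d9')
P=[[599,-265.8,93],[599,-265.8,113],[599,-265.8,139]]
print(proj(s,P).round(1).tolist(),proj(d,P).round(1).tolist(),proj(c,P).round(1).tolist())
def cr(k,x0,y0,w,h,W,H): return cv2.resize(k['frame'][y0:y0+h,x0:x0+w],(W,H),interpolation=cv2.INTER_CUBIC)
cv2.imwrite('pics/c9.png',np.hstack([cr(c,220,100,200,300,400,600),np.vstack([cr(d,285,255,120,90,400,300),cr(s,325,130,80,60,400,300)])]))
```

```text
pos [ 597.9 -264.4  115.2] rot [-3.1415 -0.      1.3195] F [-0.3 -0.2 -1.2] w 45.9 t 21.0 q6 -0.28
rel [-0.0047  0.0059  0.0009]
[-0.00608106  0.03179355  0.04930343]
[[358.7, 164.4], [358.9, 157.0], [359.2, 147.2]] [[364.8, 284.4], [365.7, 277.1], [366.9, 267.2]] [[321.3, 228.5], [321.4, 241.3], [321.5, 262.2]]
```

View pics/c9.png

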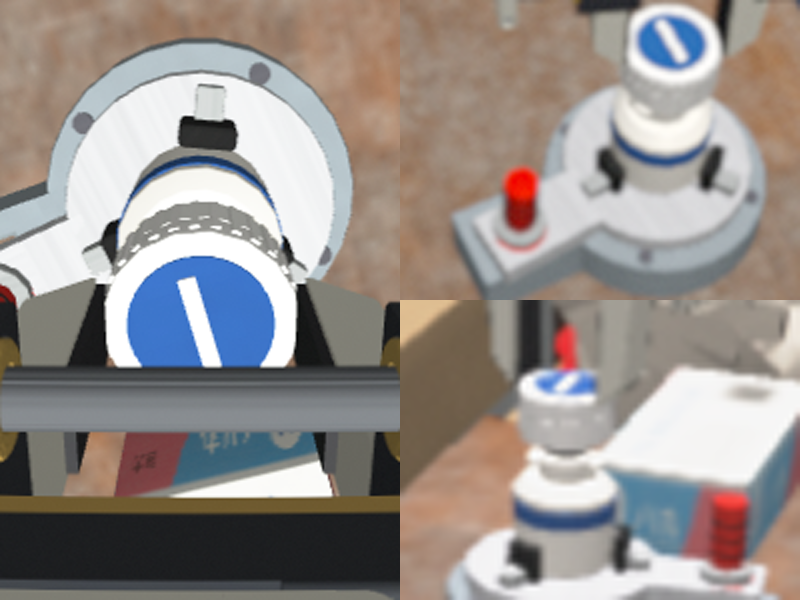

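Cap is held level above the jar neck (seal visible beneath), pin home, turntable unswivelled. Nudge ~1.2 mm to recentre, then hand in.

>>> {"fn": "servo_tool", "kwargs": {
  "linear": [
    [-0.003,0.003,0],
    [0,0.003,0],
    [0,0,0],
    [0,0,0],
    [0,0,0],
    [0,0,0],
    [0,0,0],
    [0,0,0]
  ],
  "spin": [0,0,0,0,0,0,0,0]
}}

```text
time: 22.15
tool_pos: [599.0, -265.3, 115.3]
tcp_rot: [3.141, 0.0, 1.319]
contact_force: [0.2, 1.0, -0.4]
grip_width: 45.3
finger_force: 30.0
```

Run:
```python
from h import *
rel([599.1,-265.3,115]); print(workorder.close_job())
```

```text
pos [ 599.  -265.3  115.3] rot [3.1415 0.     1.3195] F [ 0.2  1.  -0.4] w 45.3 t 22.15 q6 -0.28
rel [0.0003 0.0006 0.0014]
the job is handed in; nothing more can be done
None
```

I handed the job in at about 22 s: the lock pin is home in the ear and released, and the cap is twisted free and held level about 2 cm above its seat, straight above the jar; the last images showed no visible turntable swivel, and I saw no contact with the other jars or spool, though I took no final check picture of them.

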